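# Clamp a sample tube in the cam clamp

## Robot

A 6-joint arm with a two-finger parallel gripper is mounted at the origin on a cart in front of the work surface, level with it; the furniture and walls round the work are solid. World frame = base frame: x ahead of the robot, y to its left, z up, the work surface at z = 0. Lengths are in m, angles in rad, forces in N, time in s.
With the tool pointing down it reaches from about 0.35 to 0.875 m from the base axis. Payload 15.5 kg.
Tool frame: the origin (TCP) lies at the very end of the fingers, on their centre line; the grasp point (between the pads) lies 19 mm behind it; z points along the fingers, y is the line along which they close (so a half turn about z gives the same grasp; the last joint's range is limited). The gripper opens to 85 mm and grips with 20 to 120 N. Pads are 22 mm wide; open, the fingers measure 114 mm over their backs; the gripper's body (76 mm by 85 mm) begins 54 mm behind the grasp point. The pads swing forward as they close: fully open they stand 13 mm farther back than shut.
Start: joints at [1.196, 0.494, 1.345, -0, 1.302, -0.096], TCP at [0.172, 0.601, 0.231] pointing down, gripper open.
Joint ranges: [-2.91, 2.91], [-0.82, 2.16], [0.22, 2.67], [-1.22, 4.37], [0.12, 2.79], [-3.08, 3.08]. Speed limits (rad/s): [1.89, 1.89, 2.57, 3.01, 3.01, 3.01].

## Interface

Orientations are given as a 3x3 rotation matrix whose columns are the frame's x, y, z axes.
In Python, from rig import get_state, get_image, camera_info, job_done gives the robot as it stands.
- The arm moves only by the tool move_arm, never from a script. Its argument "commands" is a list of rows, each a list of 7 numbers: the shift along the tool's x, y, z normalised to -1 to 1, where 1 is 3 cm, then the turn, a rotation vector about the tool's x, y, z normalised to -1 to 1, where 1 is 1.5 rad, then the finger opening in mm, from 0 to 85.4. A call has 1 to 12 rows; each row shifts and turns the commanded pose from where the row before left it, along the tool's axes as they then stand; what a row does not reach is not made up. A row lasts 1/12 s, in which the tool goes at most 41.7 mm and 7.16 degrees, less where a joint would pass 70% of its speed; a pose out of reach is approached as far as the arm can. A call with a number of a shift or a turn outside -1 to 1 is refused whole. A call with a gripper value outside its range is refused whole. The fingers move at their own pace and stop on an object; "grip_force" is the grip in N (left out, the last holds). Time passes only in rows, so rows that do not move let the fingers close. It gives the time, the measured TCP pose, the force, the opening and the grip force at its end, in the units of the state.
- get_state(): the state, without advancing time (a new reading comes with each control period).
- get_image(name): name is "scene" or "top"; returns (picture, depth): 400x640x3 uint8, red, green, blue; 400x640 float32, m along the optical axis (not along the pixel's ray), 0 where there is no reading.
- camera_info(name): a dict with "fx", "fy", "cx", "cy" (pixels), "eye" and "orientation" of the camera in the world. Camera axes: x right, y down, z forward; pixel columns grow to the right and rows downward; lengths in m; the calibration is good to about 2 mm. A picture is of the moment at which its call begins. camera_info takes no time and is no camera call.
- job_done(): hands the job in; it is judged then, once.
The state is a dict: "t": time; "joints": joint angles; "joint_vel": joint speeds; "joint_efforts": joint torques, N m; "ee_pos": TCP position; "eef_rot": TCP orientation; "contact_force": force on the tool from outside, world axes, zero at the start; "moment": the same for the moment, N m; "grip_width": finger opening in m; "finger_force": force on a finger pad.
Only numpy, scipy, OpenCV 4.12 (cv2) and the standard library are available. Lean on these libraries where they do the work, as an engineer would, in place of code of your own. Each camera call takes 0.05 s, during which the arm holds its last target. There are 200 camera calls.

## Task

Pull the capped sample tube that stands alone at the end of the rack nearest you up out of the rack and stand it, cap up, in the cam clamp between the V-shaped stop and the sprung nose, and let go of it. Then turn the cam lever clockwise just far enough that the nose closes the gap and is pressed about half-way back into its carriage by the tube; never press it nearly all the way in. Leave the tube upright and gripped, let go of everything, and do not disturb the other tubes, the specimen cup or the small vial.

Things in the scene. Friction and masses are not known exactly. Their poses are not given: they have to be found in the camera images.
- tube: Capped sample tube, 90 mm tall, 12 g, loose, standing upright in the rack; barrel diameter 12 mm, cap diameter 16 mm over the top 19 mm. Origin: centre of its underside; z runs up to the cap.
- rack: White tube rack 76 x 141 x 46 mm (x, y, z), fixed. Origin: centre of its underside. The tube's place is at x 0, y +54 mm (the end towards the robot), the opening is 16 mm square and the tube's foot stands 4 mm above the worktop, so the upper 48 mm of the tube stands clear of the rack.
- clamp: Cam clamp, fixed; base plate 84 x 152 x 12 mm, its top carries the tube 12 mm above the worktop. Origin at worktop level, 16 mm from the plate's centre towards -y. Jaws close along its y: V stop at +y, tube's place (y about +39 mm) between two cheeks (inner faces at x -9 and +9 mm, flared outwards at the top, 64 mm above the worktop), sprung nose, carriage, cam and lever (pivot at y -25 mm).
- seat (a point): Axis of the tube when it is fully home in the V stop, at the height of the base plate's top (12 mm above the worktop). The V stop is set differently each time, up to 4 mm along the clamp's y; it is stiff and stays as it is. The V is 90 degrees, opens to the clamp's -y, and its top is 60 mm above the worktop.
- nose_face (a point): Centre of the rubber nose's flat face (17 mm wide, 16 mm high, 32 mm above the worktop), facing the V stop along the clamp's +y. The tube stands freely between this face and the V: with the lever as at the start, the level distance from here to the seat is 6 mm (the barrel's radius) plus a gap of 4 to 15 mm.
- nose (a joint): How far the sprung nose is pressed back into its carriage, m: 0 out, 0.012 all the way in (spring 0.8 N per mm). The steel rod seen from above between rubber nose and carriage is 12 mm long at 0. About half-way is 0.006.
- cam (a joint): Angle of the cam lever, rad: 0 open, grows clockwise as seen from above, up to 2.8. It starts between 0 and 0.25 and stays where it is left (friction 0.2 N m). The carriage advances 8.8 mm per rad; the clamp is right somewhere between about 1.4 and 2.4 rad, depending on the stop and on how the tube sits.
- pivot (a point): Point on the cam's upright pivot axis, 77 mm above the worktop (level with the knob point).
- knob (a point): On the axis of the upright round black knob on the lever's end, 60 mm from the pivot, 77 mm above the worktop. Knob diameter 14 mm, from 48 to 90 mm above the worktop; the arm is a 10 mm bar, top 57 mm above the worktop. At angle 0 it lies 10 degrees from the clamp's +x towards +y; closing swings it past -y towards -x.
- other_tube_1: Bystander: like tube, at the far end of the rack. Origin: centre of its underside.
- other_tube_2: Bystander: like tube, in the far half of the rack. Origin: centre of its underside.
- cup: Bystander: specimen cup with screw lid, 58 mm wide, 59 mm high, loose. Origin: centre of its underside.
- vial: Bystander: small capped vial, 25 mm wide, 49 mm high, loose. Origin: centre of its underside.
Not all that is in view belongs to the job. What is shaped like the clamp but yellow is not meant.

How it is judged:
On the way, in this order (a step that is already met when the one before it is completed fails the run):
1. the tube is lifted clear of the rack (z of tube in the frame of rack above 0.05 m), for 0.1 s.
2. the tube stands between stop and nose, cap up, let go of, with the clamp not yet tight (horizontal distance between tube and seat below 0.022 m and z of tube in the frame of clamp below 0.018 m and angle between tube's own z axis and vertical below 0.4 rad and contact force between tube and the fingers below 0.05 N and value of joint nose below 0.0025 m), for 0.2 s.
At the end, for the whole second after the job is handed in: The tube stands in the clamp within 8 mm of the seat, foot within 6 mm of the base plate, within 0.15 rad of upright, gripped and at rest, with the nose pressed in between 4 and 8 mm (value of joint nose between 0.004 and 0.008 m and horizontal distance between tube and seat below 0.008 m and z of tube in the frame of clamp below 0.018 m and angle between tube's own z axis and vertical below 0.15 rad and contact force between tube and clamp above 1 N and linear speed of tube below 0.02 m/s); the robot touches nothing.
It fails at once if the clamp is overrun: the nose is pressed in more than 10 mm (value of joint nose above 0.01 m).
It fails at once if the tube is laid over (more than 60 degrees) (angle between tube's own z axis and vertical above 1.05 rad).
It fails at once if a bystander is moved more than 20 mm (distance of any of other_tube_1, other_tube_2, cup, vial from where it was at the start of the episode above 0.02 m).
It also fails if it takes over 61 s, if anything falls off the work surface, if the arm or the gripper's body presses on something with over 40 N, if the wrist force passes 120 N, or if a joint passes its speed limit or range.

## Working session

There is one attempt and no reset: what is moved stays moved. The work goes in short steps, Python scripts to look and compute and a tool call to move; the robot and the scene stay as the last step left them, time stands still between calls to the robot, and variables do not carry over. Pictures are saved under pics/ and viewed, at most 10 in all, crops included, and the job is handed in when it is done.

Besides the shell and the picture viewer there is one more tool, called as name(argument=value, ...), one argument or row to a line, values as JSON. move_arm: Moves the arm, as the interface text tells. Its arguments: {"type":"object","properties":{"commands":{"type":"array","items":{"type":"array","items":{"type":"number"}}},"grip_force":{"type":"number"}},"required":["commands"]}

```bash
mkdir -p pics; ls
python3 - <<'E'
from rig import *
import cv2,numpy as np
for n in("scene","top"):
    im,d=get_image(n);cv2.imwrite(f"pics/{n}0.png",im[:,:,::-1]);np.savez(f"{n}0.npz",im=im,d=d)
    print(n,camera_info(n))
s=get_state();print(s)
E
```

```text
pics
scene {'fx': 449.21032167880315, 'fy': 449.21032167880315, 'cx': 325.7294518236641, 'cy': 204.30396305154264, 'eye': array([ 0.1039849 , -0.70631552,  1.02132261]), 'orientation': array([[ 0.85084404, -0.39985988,  0.34084672],
       [-0.5253342 , -0.63580747,  0.56548461],
       [-0.00940172, -0.66019765, -0.75103307]])}
top {'fx': 362.1027489010864, 'fy': 362.1027489010864, 'cx': 318.7008089790072, 'cy': 199.86835167634177, 'eye': array([0.47127475, 0.01626542, 1.14352748]), 'orientation': array([[ 0.00384456, -0.99922122,  0.0392706 ],
       [-0.9997137 , -0.00476797, -0.02344743],
       [ 0.02361642, -0.03916921, -0.99895347]])}
{'t': 0.1, 'joints': array([ 1.19645337e+00,  4.94115870e-01,  1.34602889e+00, -2.47854134e-05,
        1.30249004e+00, -9.54882655e-02]), 'joint_vel': array([ 0.00183867, -0.00151734, -0.00409751, -0.00056576,  0.00075284,
        0.00046262]), 'joint_efforts': array([ 1.10679299e-03, -8.83592105e+01, -3.84562397e+01, -1.46781531e-04,
        5.21814814e-03, -1.28550932e-04]), 'ee_pos': array([0.17192183, 0.60057774, 0.23077674]), 'eef_rot': array([[-9.61373118e-01,  2.75248250e-01, -3.58829277e-04],
       [ 2.75248474e-01,  9.61372623e-01, -9.78715846e-04],
       [ 7.55788195e-05, -1.03967832e-03, -9.99999457e-01]]), 'contact_force': array([-0.23870398,  0.591738  ,  0.18081135]), 'moment': array([ 0.02133392, -0.0234002 , -0.01374816]), 'finger_force': 0.0, 'grip_width': 0.08518339121937657}
```

View pics/scene0.png

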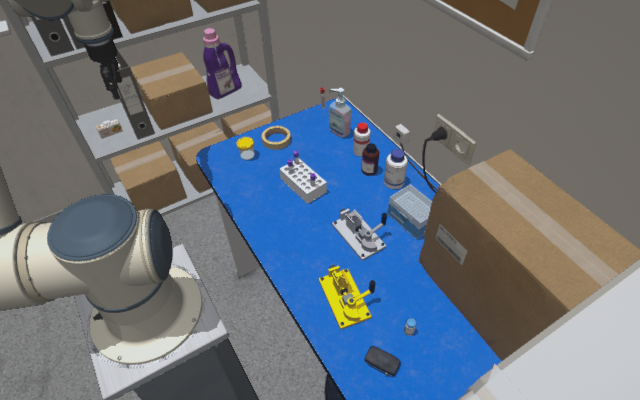

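View pics/top0.png

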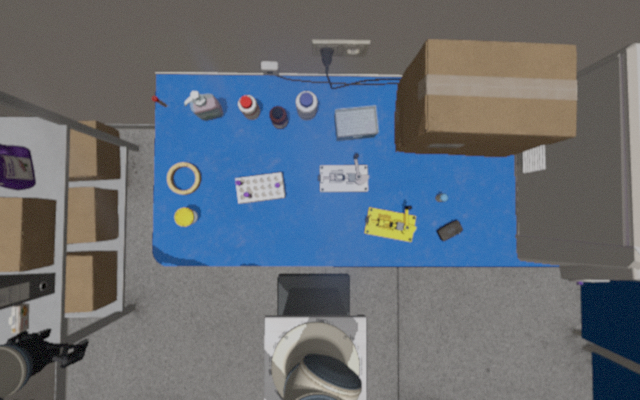

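Scene: white rack at about (303,180), grey clamp (358,232), yellow decoy clamp (345,297), cup (245,148), vial (410,326). Top: rack (260,188), grey clamp (344,178), yellow clamp (391,225). Next is a close crop of the rack and grey clamp.

```bash
cat > h.py <<'E'
import numpy as np,cv2
from rig import *
def proj(n,P):
    c=camera_info(n);p=(np.asarray(P,float)-c['eye'])@c['orientation'];return np.stack([c['fx']*p[...,0]/p[...,2]+c['cx'],c['fy']*p[...,1]/p[...,2]+c['cy']],-1)
def ray(n,uv):
    c=camera_info(n);uv=np.asarray(uv,float);d=np.stack([(uv[...,0]-c['cx'])/c['fx'],(uv[...,1]-c['cy'])/c['fy'],np.ones(uv.shape[:-1])],-1)@c['orientation'].T;return c['eye'],d
def onz(n,uv,z):
    e,d=ray(n,uv);return e+d*((z-e[2])/d[...,2])[...,None]
def cloud(n,d):
    v,u=np.indices(d.shape);e,r=ray(n,np.stack([u,v],-1));return e+r*d[...,None]
def tri(a,b):
    e1,d1=ray("scene",a);e2,d2=ray("top",b)
    s=np.linalg.lstsq(np.stack([d1,-d2],1),e2-e1,rcond=None)[0];p,q=e1+s[0]*d1,e2+s[1]*d2
    return (p+q)/2,np.linalg.norm(p-q)
def blobs(mask,amin=4):
    n,l,st,c=cv2.connectedComponentsWithStats(mask.astype(np.uint8));return [(c[i].round(2).tolist(),int(st[i,4])) for i in range(1,n) if st[i,4]>=amin]
E
python3 - <<'E'
from h import *
S=np.load("scene0.npz");T=np.load("top0.npz")
a=cv2.resize(S['im'][140:260,270:400],None,fx=5,fy=5,interpolation=2)
b=cv2.resize(T['im'][145:220,225:385],None,fx=5,fy=5,interpolation=2)
cv2.imwrite("pics/c1.png",a[:,:,::-1]);cv2.imwrite("pics/c2.png",b[:,:,::-1])
for n,I,box in(("scene",S,(270,140,400,260)),("top",T,(225,145,385,220))):
    h=cv2.cvtColor(I['im'],cv2.COLOR_RGB2HSV);m=np.zeros(h.shape[:2],bool);x0,y0,x1,y1=box
    m[y0:y1,x0:x1]=True
    pur=m&(h[...,0]>128)&(h[...,0]<165)&(h[...,1]>70)
    C=cloud(n,I['d'])
    for c,ar in blobs(pur): print(n,"purple",c,ar,onz(n,c,.094).round(4))
    grey=m&(h[...,1]<60)
    for c,ar in blobs(grey,30):print(n,"grey",c,ar,onz(n,c,.03).round(3))
E
```

```text
scene purple [295.61, 153.11] 18 [0.5564 0.2183 0.094 ]
scene purple [368.29, 161.16] 38 [0.7233 0.0705 0.094 ]
scene purple [289.65, 162.15] 20 [0.5217 0.1927 0.094 ]
scene purple [312.1, 175.1] 20 [0.5508 0.1096 0.094 ]
scene grey [360.88, 147.99] 156 [0.782 0.189 0.03 ]
scene grey [396.31, 142.23] 39 [0.898 0.149 0.03 ]
scene grey [392.13, 170.96] 339 [0.803 0.048 0.03 ]
scene grey [302.72, 180.45] 1166 [0.545 0.161 0.03 ]
scene grey [368.72, 166.86] 144 [0.752 0.102 0.03 ]
scene grey [392.09, 185.93] 45 [ 0.764 -0.004  0.03 ]
scene grey [395.41, 200.46] 135 [ 0.736 -0.057  0.03 ]
scene grey [358.58, 233.87] 1362 [ 0.574 -0.101  0.03 ]
top purple [237.89, 182.58] 19 [0.5614 0.2256 0.094 ]
top purple [277.0, 184.5] 16 [0.5565 0.1127 0.094 ]
top purple [246.24, 194.33] 21 [0.5275 0.2011 0.094 ]
top grey [343.68, 177.78] 1312 [ 0.584 -0.087  0.03 ]
top grey [260.13, 187.49] 1174 [0.552 0.17  0.03 ]
```

View pics/c1.png

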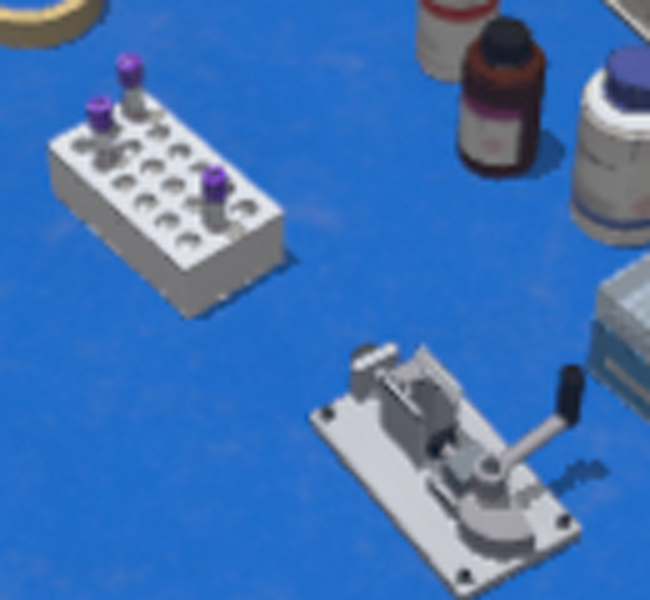

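View pics/c2.png

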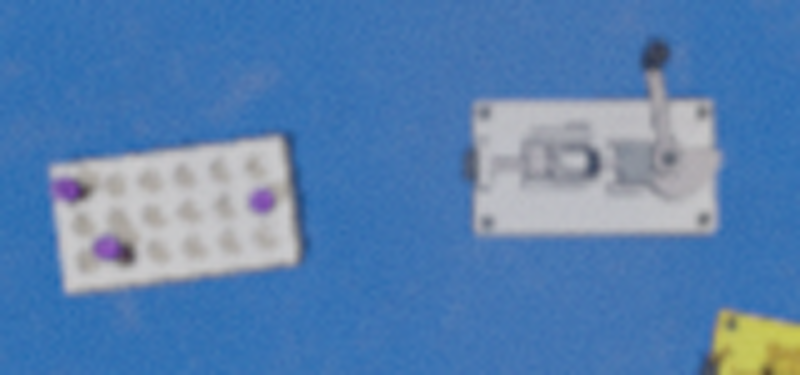

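Candidates by cap in the top view: (277,184.5) stands alone at the rack's near end; (238,182.6) and (246,194.3) are at the far end. The choice is (277,184.5), and the crops confirm it. In crop 2 the clamp's knob is at about (356,156) in the full top image and the V stop is on the left, so clamp +y is about world +y.

Run:
```python
from h import *
S=np.load("scene0.npz");T=np.load("top0.npz")
for b in([312.1,175.1],[277.0,184.5]),([295.61,153.11],[237.89,182.58]),([289.65,162.15],[246.24,194.33]):
    p,e=tri(*b);print("cap",p.round(4),round(e*1e3,1))
C=cloud("top",T['d']);C2=cloud("scene",S['d'])
def rect(C,box,z0,z1,sat,im):
    x0,x1,y0,y1=box;s=cv2.cvtColor(im,cv2.COLOR_RGB2HSV)[...,1]
    m=(C[...,0]>x0)&(C[...,0]<x1)&(C[...,1]>y0)&(C[...,1]<y1)&(C[...,2]>z0)&(C[...,2]<z1)&(s<sat)
    m=cv2.morphologyEx(m.astype(np.uint8),cv2.MORPH_OPEN,np.ones((2,2)))>0
    q=C[m];return cv2.minAreaRect((q[:,:2]*1000).astype(np.float32)),len(q),np.median(q[:,2])
for n,c,I in("top",C,T),("scene",C2,S):
    print(n,"rack",rect(c,(.48,.62,.07,.27),.035,.056,60,I['im']))
    print(n,"plate",rect(c,(.5,.66,-.2,.02),.004,.025,60,I['im']))
    print(n,"table z",np.median(c[(c[...,0]>.45)&(c[...,0]<.5)&(c[...,1]>-.2)&(c[...,1]<.2)][:,2]))
# knob, dark & high
for n,c,I in("top",C,T),("scene",C2,S):
    g=I['im'].max(-1);m=(c[...,0]>.58)&(c[...,0]<.7)&(c[...,1]>-.2)&(c[...,1]<0)&(c[...,2]>.06)&(c[...,2]<.11)&(g<90)
    print(n,blobs(m,3),c[m].mean(0).round(4),c[m].max(0).round(4))
# edges of rack/plate by image masks: minAreaRect of grey blob in top, cast
h=cv2.cvtColor(T['im'],cv2.COLOR_RGB2HSV)
for nm,(x0,y0,x1,y1),z in("rack",(230,165,290,210),.046),("plate",(315,160,375,195),.012):
    m=np.zeros((400,640),np.uint8);m[y0:y1,x0:x1]=h[y0:y1,x0:x1,1]<110
    m=cv2.morphologyEx(m,cv2.MORPH_OPEN,np.ones((5,5)))
    ct=max(cv2.findContours(m,0,1)[0],key=cv2.contourArea);b=cv2.boxPoints(cv2.minAreaRect(ct));P=onz("top",b,z)
    print(nm,b.round(1).tolist(),P[:,:2].round(4).tolist(),P.mean(0).round(4),np.linalg.norm(P[0]-P[1]).round(4),np.linalg.norm(P[1]-P[2]).round(4))
```

```text
cap [0.5554 0.1141 0.0879] 3.7
cap [0.5617 0.2278 0.0841] 1.3
cap [0.5275 0.2035 0.0825] 1.5
top rack (((544.009033203125, 125.92237854003906), (238.6320037841797, 110.97052764892578), 81.38385772705078), 792, np.float64(0.04597564551323119))
top plate (((547.6746826171875, -75.47395324707031), (150.7476348876953, 185.16844177246094), 0.6378825902938843), 841, np.float64(0.013387189218147633))
top table z 0.003168970985168884
scene rack (((370.7110595703125, -251.8525390625), (1045.6585693359375, 131.58990478515625), 66.76377868652344), 676, np.float64(0.04259293910350198))
scene plate (((391.2265930175781, -393.649658203125), (836.5962524414062, 145.52578735351562), 57.29460525512695), 780, np.float64(0.010092663047899797))
scene table z -0.0020540843252466745
top [([355.78, 155.89], 9)] [ 0.6425 -0.1169  0.0888] [ 0.6476 -0.1135  0.0923]
scene [([383.72, 217.3], 40)] [ 0.6388 -0.1196  0.0789] [ 0.6468 -0.0615  0.0918]
rack [[233.6999969482422, 177.10000610351562], [282.1000061035156, 170.8000030517578], [285.70001220703125, 198.10000610351562], [237.3000030517578, 204.39999389648438]] [[0.5822, 0.2478], [0.6023, 0.1019], [0.5194, 0.0905], [0.4996, 0.236]] [0.5509 0.169  0.046 ] 0.1473 0.0838
plate [[319.0, 163.0], [368.0, 163.0], [368.0, 192.0], [319.0, 192.0]] [[0.6316, -0.0108], [0.6328, -0.1652], [0.5412, -0.1651], [0.5404, -0.0111]] [ 0.5865 -0.0881  0.012 ] 0.1544 0.0915
```

move_arm(
  commands=[
    [-0.7,-0.5,0,0,0,0,45],
    [-0.7,-0.5,0,0,0,0,45],
    [-0.7,-0.5,0,0,0,0,45],
    [-0.7,-0.5,0,0,0,0,45],
    [-0.7,-0.5,0,0,0,0,45],
    [-0.7,-0.5,0,0,0,0,45],
    [-0.7,-0.5,0,0,0,0,45],
    [-0.7,-0.5,0,0,0,0,45],
    [-0.7,-0.5,0,0,0,0,45],
    [-0.7,-0.5,0,0,0,0,45],
    [-0.7,-0.5,0,0,0,0,45],
    [-0.7,-0.5,0,0,0,0,45],
  ],
  grip_force=25,
)

```text
t: 1.1
ee_pos: [0.3652, 0.3573, 0.2311]
eef_rot: [[-0.961, 0.275, -0.0], [0.275, 0.961, -0.0], [0.0, -0.0, -1.0]]
contact_force: [0.4, 0.3, -0.1]
grip_width: 0.0446
finger_force: 0.0
```

move_arm(
  commands=[
    [-0.7,-0.5,0,0,0,0,45],
    [-0.7,-0.5,0,0,0,0,45],
    [-0.7,-0.5,0,0,0,0,45],
    [-0.7,-0.5,0,0,0,0,45],
    [-0.7,-0.5,0,0,0,0,45],
    [-0.7,-0.5,0,0,0,0,45],
    [-0.7,-0.5,0,0,0,0,45],
    [-0.7,-0.5,0,0,0,0,45],
    [-0.7,-0.5,0,0,0,0,45],
    [-0.7,-0.5,0,0,0,0,45],
    [-0.7,-0.5,0,0,0,0,45],
    [-0.7,-0.5,0,0,0,0,45],
  ],
)

```text
t: 2.1
ee_pos: [0.558, 0.1149, 0.231]
eef_rot: [[-0.961, 0.275, -0.001], [0.275, 0.961, -0.0], [0.001, -0.0, -1.0]]
contact_force: [0.6, 0.2, 0.6]
grip_width: 0.0453
finger_force: 0.0
```

move_arm(
  commands=[
    [0,0,0,0,0,0.082,45],
    [0,0,0,0,0,0.082,45],
    [0,0,0,0,0,0.082,45],
    [0,0,0,0,0,0.082,45],
    [0,0,0,0,0,0.082,45],
    [0,0,0,0,0,0.082,45],
    [0,0,0,0,0,0.082,45],
    [0,0,0,0,0,0.082,45],
    [0,0,0,0,0,0.082,45],
    [0,0,0,0,0,0.082,45],
    [0,0,0,0,0,0.04,45],
    [0,0,0,0,0,0,45],
  ],
)

```text
t: 3.1
ee_pos: [0.5573, 0.116, 0.231]
eef_rot: [[0.001, 1.0, -0.001], [1.0, -0.001, -0.0], [-0.0, -0.001, -1.0]]
contact_force: [-0.2, -0.6, 0.0]
grip_width: 0.045
finger_force: 0.0
```

move_arm(
  commands=[
    [-0.03,0,0.7,0,0,0,45],
    [0,0,0.7,0,0,0,45],
    [0,0,0.7,0,0,0,45],
    [0,0,0.7,0,0,0,45],
    [0,0,0.7,0,0,0,45],
    [0,0,0.7,0,0,0,45],
    [0,0,0.5,0,0,0,45],
    [0,0,0.5,0,0,0,45],
    [0,0,0.3,0,0,0,45],
    [0,0,0.2,0,0,0,45],
    [0,0,0,0,0,0,45],
    [0,0,0,0,0,0,45],
  ],
)

```text
t: 4.1
ee_pos: [0.5576, 0.1152, 0.0606]
eef_rot: [[-0.003, 1.0, 0.0], [1.0, 0.003, 0.0], [0.0, 0.0, -1.0]]
contact_force: [-0.2, -0.3, 0.5]
grip_width: 0.0452
finger_force: 0.0
```

Run:
```python
from h import *
print(get_state()['ee_pos'].round(4))
S,_=get_image("scene")
cv2.imwrite("pics/c3.png",cv2.resize(S[90:250,240:400],None,fx=3.7,fy=3.7,interpolation=2)[:,:,::-1])
```

```text
[0.5576 0.1152 0.0606]
```

View pics/c3.png

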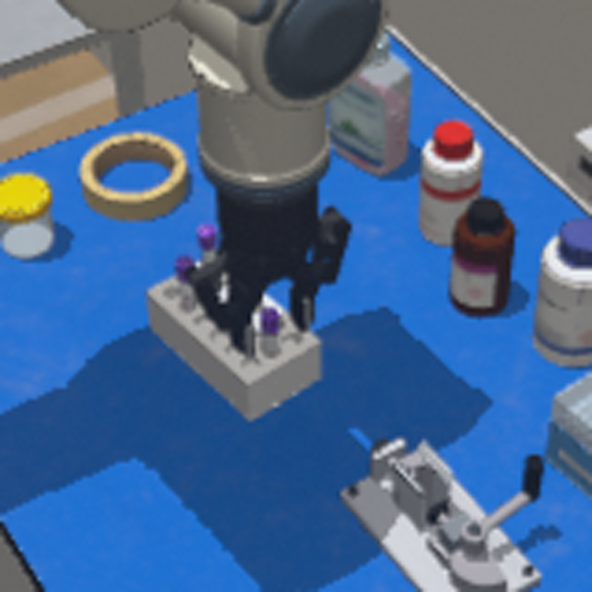

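The target cap at crop (270,320) stands between the two fingertips at (250,345) and (307,312), and the bystander tubes are clear of them. I shift slightly towards -x and close.

move_arm(
  commands=[
    [0,-0.05,0,0,0,0,45],
    [0,0,0,0,0,0,30],
    [0,0,0,0,0,0,20],
    [0,0,0,0,0,0,10],
    [0,0,0,0,0,0,5],
    [0,0,0,0,0,0,5],
    [0,0,0,0,0,0,5],
    [0,0,0,0,0,0,5],
    [0,0,0,0,0,0,5],
    [0,0,0,0,0,0,5],
  ],
  grip_force=30,
)

```text
t: 4.98
ee_pos: [0.556, 0.1152, 0.0603]
eef_rot: [[-0.002, 1.0, 0.0], [1.0, 0.002, 0.0], [0.0, 0.0, -1.0]]
contact_force: [0.9, -0.5, 2.6]
grip_width: 0.0147
finger_force: 29.3
```

move_arm(
  commands=[
    [0,0,-0.2,0,0,0,5],
    [0,0,-0.4,0,0,0,5],
    [0,0,-0.5,0,0,0,5],
    [0,0,-0.5,0,0,0,5],
    [0,0,-0.5,0,0,0,5],
    [0,0,-0.5,0,0,0,5],
    [0,0,-0.5,0,0,0,5],
    [0,0,-0.4,0,0,0,5],
    [0,0,-0.2,0,0,0,5],
    [0,0,0,0,0,0,5],
    [0,0,0,0,0,0,5],
  ],
)

```text
t: 5.9
ee_pos: [0.5558, 0.1151, 0.1712]
eef_rot: [[-0.002, 1.0, 0.0], [1.0, 0.002, -0.0], [-0.0, 0.0, -1.0]]
contact_force: [-0.2, -0.5, -0.2]
grip_width: 0.0148
finger_force: 29.3
```

Run:
```python
from h import *
s=get_state();print(s['ee_pos'].round(4),s['grip_width'],s['contact_force'])
p=s['ee_pos']
for n in("scene","top"):
    im,d=get_image(n);np.savez(f"{n}1.npz",im=im,d=d)
    h=cv2.cvtColor(im,cv2.COLOR_RGB2HSV);u,v=proj(n,p).astype(int)
    pur=(h[...,0]>128)&(h[...,0]<165)&(h[...,1]>70);m=np.zeros_like(pur);m[v-25:v+25,u-20:u+20]=1
    print(n,u,v,blobs(pur&m,2))
    if n=="scene":
        a=cv2.resize(im[v-30:v+50,u-40:u+40],None,fx=4,fy=4,interpolation=2)
        b=cv2.resize(im[195:265,325:395],None,fx=4.57,fy=4.57,interpolation=2)
        cv2.imwrite("pics/c4.png",np.hstack([a,b[:320]])[:,:,::-1]) if a.shape[0]==b.shape[0] else cv2.imwrite("pics/c4.png",a[:,:,::-1])
    # plate screw holes / dark blobs in top
T=np.load("top0.npz")['im']
cv2.imwrite("pics/c5.png",cv2.resize(T[150:200,312:378],None,fx=12,fy=12,interpolation=2)[:,:,::-1])
```

```text
[0.5558 0.1151 0.1712] 0.014818206612927886 [-0.21581832 -0.52378986 -0.17526169]
scene 311 153 [([312.35, 147.55], 20), ([295.71, 153.29], 21), ([291.14, 162.71], 7)]
top 273 182 []
```

View pics/c4.png

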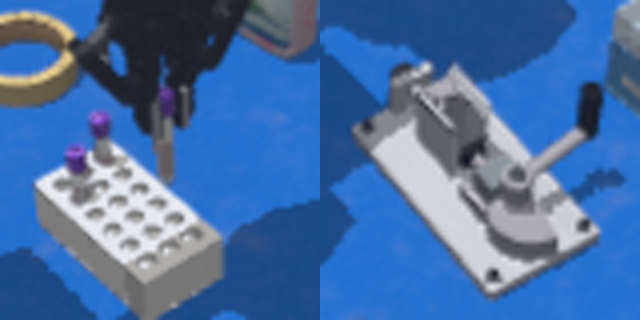

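View pics/c5.png

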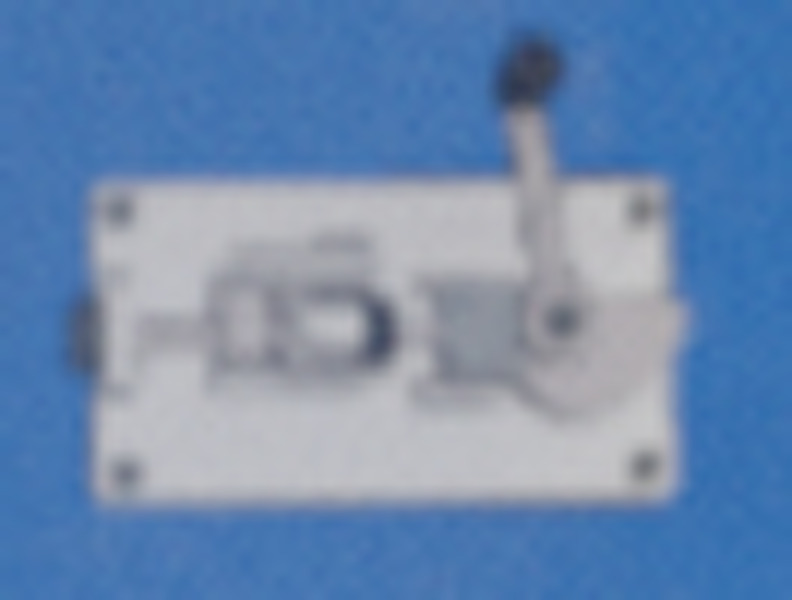

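c4 shows the tube hanging upright with its cap at (167,100) and the other tubes undisturbed. c5 shows the screws at (119,210), (641,209), (645,465) and (125,472), the V stop at u≈215–295, free space at 300–362, nose at 362–395, carriage from 435, pivot at (562,320) and knob at (530,70).

```bash
cat >> h.py <<'E'
f5=lambda p:np.array([312,150])+(np.asarray(p,float)+.5)/12-.5
E
python3 - <<'E'
from h import *
sc=onz("top",f5([(119,210),(641,209),(645,465),(125,472)]),.012)[:,:2]
print(sc.round(4).tolist(),sc.mean(0).round(4));
yv=(sc[0]+sc[3]-sc[1]-sc[2]);yv/=np.linalg.norm(yv);xv=np.array([yv[1],-yv[0]]);x2=sc[0]+sc[1]-sc[2]-sc[3]
print("y axis",yv.round(4),"x axis from screws",(x2/np.linalg.norm(x2)).round(4))
O=sc.mean(0)-.016*yv
def cl(p,z):
    q=onz("top",f5(p),z)[:2];d=(q-O)*1e3;return q.round(4),(d@xv).round(1),(d@yv).round(1)
print("O",O.round(4))
for nm,p,z in[("pivot60",(562,320),.06),("knob90",(530,72),.09),("Vmouth",(292,328),.06),("Vback",(215,328),.06),("nosef",(362,328),.04),("noseb",(392,328),.04),("carr",(435,328),.045),("cheekT",(330,290),.064),("cheekB",(330,366),.064)]: print(nm,*cl(p,z))
e,d=ray("scene",[312.35,147.55]);t=(.5558-e[0])/d[0];print("cap at",(e+t*d).round(4)," ray at z.1954",(e+(.1954-e[2])/d[2]*d).round(4))
S0=np.load("scene0.npz");T=np.load("top0.npz")['im'];S=S0['im']
g=cv2.cvtColor(T,cv2.COLOR_RGB2GRAY)
print(g[172:183,326:362])
k=(S.max(-1)<70);m=np.zeros_like(k);m[205:232,375:392]=1
print("knob scene",blobs(k&m,5)); v,u=np.nonzero(k&m);print(u.min(),u.max(),v.min(),v.max())
sk=np.array([383.7,218]);
print(tri(sk,f5((530,72))))
E
```

```text
[[0.6189, -0.0186], [0.6202, -0.1556], [0.5529, -0.1566], [0.5503, -0.0204]] [ 0.5856 -0.0878]
y axis [-0.0139  0.9999] x axis from screws [0.9998 0.0205]
O [ 0.5858 -0.1038]
pivot60 [ 0.5857 -0.1284] -0.4 -24.6
knob90 [ 0.6433 -0.1166] 57.4 -13.6
Vmouth [ 0.5833 -0.0605] -1.9 43.3
Vback [ 0.5832 -0.0412] -1.7 62.6
nosef [ 0.5855 -0.0799] 0.0 23.9
noseb [ 0.5855 -0.0875] -0.0 16.2
carr [ 0.5851 -0.098 ] -0.6 5.8
cheekT [ 0.5925 -0.0697] 7.2 33.9
cheekB [ 0.5734 -0.0698] -11.9 34.2
cap at [0.5558 0.1102 0.1976]  ray at z.1954 [0.557  0.1123 0.1954]
[[191 191 188 179 168 161 157 162 163 160 166 165 165 164 163 162 161 172
  184 185 179 176 177 174 175 177 178 180 179 178 157 159 160 158 181 192]
 [192 190 186 165 152 150 150 151 150 150 154 152 148 145 145 144 150 169
  183 185 169 155 154 153 153 154 159 158 158 156 146 155 159 156 170 184]
 [190 191 186 160 153 157 162 156 138 140 148 141 133 127 130 125 120 142
  162 178 167 156 138 141 141 146 147 148 144 135 147 155 153 151 161 173]
 [189 187 181 155 154 163 171 164 140 137 149 154 152 153 153 145 113 101
  129 169 178 168 140 138
[... 529 characters left out ...]
4 131 131 151 152 146 147 146 133 106  90
  118 163 176 170 138 131 142 147 144 143 141 138 137 144 147 154 161 170]
 [189 189 186 159 143 145 151 146 138 134 146 146 143 139 139 131 124 126
  150 177 184 177 143 127 136 141 139 139 142 146 152 152 160 165 163 173]
 [192 191 186 163 161 167 165 165 162 155 152 153 151 149 150 153 159 165
  175 183 171 162 141 131 135 135 137 135 135 142 160 168 170 169 173 173]
 [192 191 186 171 173 175 178 175 173 169 166 166 168 167 166 168 176 184
  187 183 162 159 161 154 153 155 159 160 153 142 149 166 172 172 174 173]]
knob scene [([383.71, 218.47], 38)]
382 386 213 224
(array([ 0.64509566, -0.11821626,  0.07078618]), np.float64(0.0031125578897784043))
```

move_arm(
  commands=[
    [-0.3,0.05,0,0,0,0,5],
    [-0.55,0.085,0,0,0,0,5],
    [-0.55,0.085,0,0,0,0,5],
    [-0.55,0.085,0,0,0,0,5],
    [-0.6,0.085,0,0,0,0,5],
    [-0.6,0.085,0,0,0,0,5],
    [-0.6,0.085,0,0,0,0,5],
    [-0.6,0.085,0,0,0,0,5],
    [-0.6,0.085,0,0,0,0,5],
    [-0.55,0.085,0,0,0,0,5],
    [-0.4,0.085,0,0,0,0,5],
    [-0.15,0.04,0,0,0,0,5],
  ],
)

```text
t: 7.0
ee_pos: [0.5846, -0.0683, 0.1708]
eef_rot: [[-0.001, 1.0, -0.001], [1.0, 0.001, -0.0], [-0.0, -0.001, -1.0]]
contact_force: [1.2, 0.1, -0.7]
grip_width: 0.0146
finger_force: 29.3
```

move_arm(
  commands=[
    [0,0,0.3,0,0,0,5],
    [0,0,0.4,0,0,0,5],
    [0,0,0.4,0,0,0,5],
    [0,0,0.3,0,0,0,5],
    [0,0,0,0,0,0,5],
    [0,0,0,0,0,0,5],
  ],
)

```text
t: 7.5
ee_pos: [0.5841, -0.0657, 0.1287]
eef_rot: [[-0.003, 1.0, -0.001], [1.0, 0.003, 0.0], [0.0, -0.001, -1.0]]
contact_force: [0.6, 0.2, 0.1]
grip_width: 0.0143
finger_force: 29.3
```

Run:
```python
from h import *
s=get_state();print(s['ee_pos'].round(4),s['contact_force'].round(1))
im,d=get_image("scene");np.savez("scene2.npz",im=im,d=d)
h=cv2.cvtColor(im,cv2.COLOR_RGB2HSV);pur=(h[...,0]>128)&(h[...,0]<165)&(h[...,1]>70);pur[:180]=0
print(blobs(pur,3))
cv2.imwrite("pics/c6.png",cv2.resize(im[185:265,320:400],None,fx=7,fy=7,interpolation=2)[:,:,::-1])
```

```text
[ 0.5841 -0.0657  0.1287] [0.6 0.2 0.1]
[([357.83, 194.72], 18)]
```

View pics/c6.png

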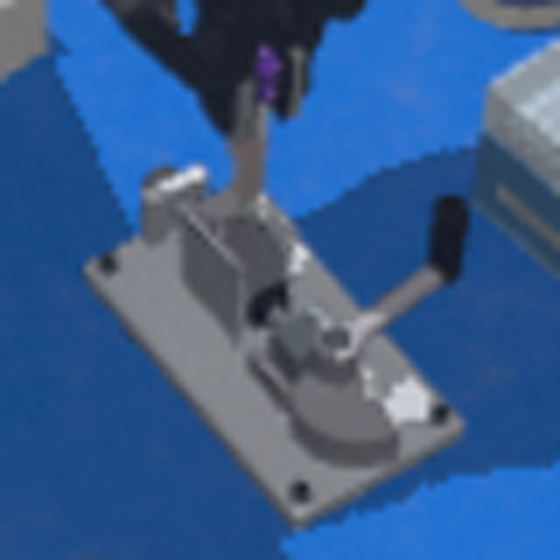

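c6: the tube hangs upright above the clamp. Its foot is at crop (248,205) and the near cheek's top edge runs (182,218)–(243,272).

Run:
```python
from h import *
O=np.array([.5858,-.1038]);yv=np.array([-.0157,.9999]);xv=np.array([.9999,.0157])
f=lambda p:np.array([320,185])+(np.asarray(p,float)+.5)/7-.5
def show(n,q):
    d=(q[:2]-O)*1e3;print(n,q.round(4),(d@xv).round(1),(d@yv).round(1))
show("cap",onz("scene",np.array([357.83,194.72]),.1529))
show("foot",onz("scene",f((248,203)),.0725))
for n,p,z in[("cheekA",(182,218),.064),("cheekB",(243,272),.064),("pivot",(340,340),.06),("knobtop",(450,203),.09),("scrNW",(109,263),.012),("scrSW",(301,491),.012),("scrSE",(440,412),.012)]:show(n,onz("scene",f(p),z))
show("tcp",np.array([.5841,-.0657,0]))
```

```text
cap [ 0.5869 -0.0688  0.1529] 1.7 35.0
foot [ 0.5851 -0.0639  0.0725] -0.1 39.9
cheekA [ 0.5629 -0.0507  0.064 ] -22.1 53.5
cheekB [ 0.568  -0.0863  0.064 ] -17.6 17.8
pivot [ 0.5827 -0.1314  0.06  ] -3.6 -27.5
knobtop [ 0.6423 -0.1173  0.09  ] 56.3 -14.4
scrNW [ 0.549  -0.0192  0.012 ] -35.4 85.1
scrSW [ 0.551  -0.1551  0.012 ] -35.6 -50.7
scrSE [ 0.6193 -0.1531  0.012 ] 32.7 -49.8
tcp [ 0.5841 -0.0657  0.    ] -1.1 38.1
```

move_arm(
  commands=[
    [-0.067,-0.033,0,0,0,0,5],
    [0,0,0.1,0,0,0,5],
    [0,0,0.2,0,0,0,5],
    [0,0,0.2,0,0,0,5],
    [0,0,0.2,0,0,0,5],
    [0,0,0.2,0,0,0,5],
    [0,0,0,0,0,0,5],
  ],
)

```text
t: 8.13
ee_pos: [0.5828, -0.0681, 0.1008]
eef_rot: [[-0.002, 1.0, -0.002], [1.0, 0.002, 0.0], [0.0, -0.002, -1.0]]
contact_force: [-1.3, 1.5, -0.3]
grip_width: 0.0147
finger_force: 29.3
```

move_arm(
  commands=[
    [0,0,0.15,0,0,0,5],
    [0,0,0.15,0,0,0,5],
    [0,0,0.15,0,0,0,5],
    [0,0,0.15,0,0,0,5],
    [0,0,0.15,0,0,0,5],
    [0,0,0.15,0,0,0,5],
    [0,0,0.08,0,0,0,5],
    [0,0,0,0,0,0,5],
    [0,0,0,0,0,0,5],
  ],
)

```text
t: 8.88
ee_pos: [0.5835, -0.0683, 0.0728]
eef_rot: [[-0.002, 1.0, -0.0], [1.0, 0.002, 0.0], [0.0, -0.0, -1.0]]
contact_force: [-0.7, 0.6, -0.3]
grip_width: 0.0145
finger_force: 29.3
```

move_arm(
  commands=[
    [0,0,0.05,0,0,0,5],
    [0,0,0.05,0,0,0,5],
    [0,0,0.03,0,0,0,5],
    [0,0,0,0,0,0,5],
    [0,0,0,0,0,0,5],
  ],
)

```text
t: 9.3
ee_pos: [0.5836, -0.0683, 0.069]
eef_rot: [[-0.002, 1.0, 0.0], [1.0, 0.002, -0.0], [-0.0, 0.0, -1.0]]
contact_force: [-0.2, -0.1, 0.4]
grip_width: 0.0145
finger_force: 29.3
```

move_arm(
  commands=[
    [0,0,0.02,0,0,0,16],
    [0,0,0,0,0,0,20],
    [0,0,0,0,0,0,25],
    [0,0,0,0,0,0,32],
    [0,0,0,0,0,0,40],
    [0,0,0,0,0,0,40],
    [0,0,0,0,0,0,40],
    [0,0,0,0,0,0,40],
  ],
)

```text
t: 9.97
ee_pos: [0.5835, -0.0683, 0.0684]
eef_rot: [[-0.002, 1.0, -0.0], [1.0, 0.002, -0.0], [-0.0, -0.0, -1.0]]
contact_force: [-0.1, 0.8, -0.5]
grip_width: 0.0399
finger_force: 0.0
```

move_arm(
  commands=[
    [0,0,-0.2,0,0,0,40],
    [0,0,-0.4,0,0,0,40],
    [0,0,-0.5,0,0,0,40],
    [0,0,-0.5,0,0,0,40],
    [0,0,-0.5,0,0,0,40],
    [0,0,-0.5,0,0,0,40],
    [0.7,0,-0.4,0,0,0,40],
    [0.7,0,0,0,0,0,40],
    [0.7,0,0,0,0,0,40],
    [0.7,0,0,0,0,0,40],
    [0.7,0,0,0,0,0,40],
    [0.7,0,0,0,0,0,40],
  ],
)

```text
t: 10.97
ee_pos: [0.5832, 0.0587, 0.1589]
eef_rot: [[-0.002, 1.0, 0.0], [1.0, 0.002, -0.0], [-0.0, 0.0, -1.0]]
contact_force: [0.4, 0.2, 0.4]
grip_width: 0.0403
finger_force: 0.0
```

Run:
```python
from h import *
s=get_state();print(s['ee_pos'].round(4),s['contact_force'].round(1))
o=[]
for n,(u,v,w) in dict(scene=(325,185,80),top=(305,140,80)).items():
    im,d=get_image(n);np.savez(f"{n}3.npz",im=im,d=d)
    h=cv2.cvtColor(im,cv2.COLOR_RGB2HSV);pur=(h[...,0]>128)&(h[...,0]<165)&(h[...,1]>70);m=np.zeros_like(pur);m[v:v+w,u:u+w]=1
    for c,a in blobs(pur&m,3):print(n,c,a,onz(n,np.array(c),.0925).round(4))
    o.append(cv2.resize(im[v:v+w,u:u+w],(400,400),interpolation=2))
cv2.imwrite("pics/c7.png",np.hstack(o)[:,:,::-1])
```

```text
[0.5832 0.0587 0.1589] [0.4 0.2 0.4]
scene [359.62, 218.07] 29 [ 0.5766 -0.0971  0.0925]
top [348.25, 176.05] 20 [ 0.5826 -0.0944  0.0925]
```

View pics/c7.png

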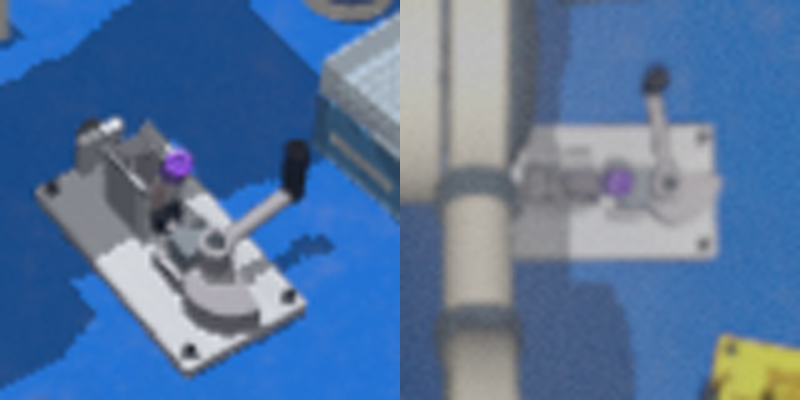

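c7: the tube has leaned over the nose towards the lever. Its cap is at (359.6,218.1) in the scene view and (348.3,176.1) in the top view. I measure the lean next.

Run:
```python
from h import *
O=np.array([.5858,-.1038]);yv=np.array([-.0157,.9999]);xv=np.array([.9999,.0157])
p,e=tri([359.62,218.07],[348.25,176.05]);d=(p[:2]-O)*1e3;print(p.round(4),e,d@xv,d@yv)
for z in(.08,.085,.09,.095):
    a=onz("scene",np.array([359.62,218.07]),z)[:2];b=onz("top",np.array([348.25,176.05]),z)[:2];print(z,((a-O)*1e3).round(1),((b-O)*1e3).round(1))
```

```text
[ 0.5814 -0.094   0.0868] 0.004020278515483848 -4.250987629465747 9.818236015590626
0.08 [-2.9 14.9] [-1.9  8.1]
0.085 [-5.4 11.7] [-2.4  8.6]
0.09 [-8.   8.4] [-3.   9.1]
0.095 [-10.5   5.1] [-3.5  9.7]
```

move_arm(
  commands=[
    [0,0,0,0,0,-0.082,60],
    [0,0,0,0,0,-0.082,84],
    [0,0,0,0,0,-0.082,84],
    [0,0,0,0,0,-0.082,84],
    [0,0,0,0,0,-0.082,84],
    [0,0,0,0,0,-0.082,84],
    [0,0,0,0,0,-0.082,84],
    [0,0,0,0,0,-0.082,84],
    [0,0,0,0,0,-0.082,84],
    [0,0,0,0,0,-0.082,84],
    [0,0,0,0,0,-0.082,84],
    [0,0,0,0,0,-0.082,84],
  ],
)

```text
t: 12.07
ee_pos: [0.5833, 0.0572, 0.1588]
eef_rot: [[-0.996, 0.087, 0.0], [0.087, 0.996, -0.0], [-0.0, -0.0, -1.0]]
contact_force: [-0.3, -0.7, -0.0]
grip_width: 0.0836
finger_force: 0.0
```

move_arm(
  commands=[
    [0,0,0,0,0,-0.063,84],
    [0,-0.3,0,0,0,0,84],
    [0,-0.5,0,0,0,0,84],
    [0,-0.55,0,0,0,0,84],
    [0,-0.55,0,0,0,0,84],
    [0,-0.55,0,0,0,0,84],
    [0,-0.55,0,0,0,0,84],
    [0,-0.5,0,0,0,0,84],
    [0,-0.4,0,0,0,0,84],
    [0,-0.28,0,0,0,0,84],
    [0,0,0,0,0,0,84],
    [0,0,0,0,0,0,84],
  ],
)

```text
t: 13.07
ee_pos: [0.5834, -0.0679, 0.1584]
eef_rot: [[-1.0, 0.0, -0.0], [0.0, 1.0, 0.0], [0.0, 0.0, -1.0]]
contact_force: [-0.1, 0.3, -0.0]
grip_width: 0.0837
finger_force: 0.0
```

move_arm(
  commands=[
    [0,0,0.3,0,0,0,84],
    [0,0,0.5,0,0,0,84],
    [0,0,0.5,0,0,0,84],
    [0,0,0.5,0,0,0,84],
    [0,0,0.5,0,0,0,84],
    [0,0,0.4,0,0,0,84],
    [0,0,0.25,0,0,0,84],
    [0,0,0,0,0,0,84],
    [0,0,0,0,0,0,84],
  ],
)

```text
t: 13.82
ee_pos: [0.5834, -0.0672, 0.0697]
eef_rot: [[-1.0, -0.002, -0.001], [-0.002, 1.0, 0.0], [0.001, 0.0, -1.0]]
contact_force: [0.1, 0.5, 0.5]
grip_width: 0.0842
finger_force: 0.0
```

move_arm(
  commands=[
    [0,0,0,0,0,0,75],
    [0,0,0,0,0,0,66],
    [0,0,0,0,0,0,57],
    [0,0,0,0,0,0,50],
    [0,0,0,0,0,0,44],
    [0,0,0,0,0,0,38],
    [0,0,0,0,0,0,33],
    [0,0,0,0,0,0,28],
    [0,0,0,0,0,0,24],
    [0,0,0,0,0,0,21],
    [0,0,0,0,0,0,20],
    [0,0,0,0,0,0,20],
  ],
  grip_force=20,
)

```text
t: 14.82
ee_pos: [0.5835, -0.0677, 0.0699]
eef_rot: [[-1.0, -0.002, -0.0], [-0.002, 1.0, -0.0], [0.0, -0.0, -1.0]]
contact_force: [0.0, 0.3, 0.3]
grip_width: 0.0198
finger_force: 0.0
```

move_arm(
  commands=[
    [0,0,0,0,0,0,18],
    [0,0,0,0,0,0,16],
    [0,0,0,0,0,0,14],
    [0,0,0,0,0,0,10],
    [0,0,0,0,0,0,10],
    [0,0,0,0,0,0,10],
    [0,0,0,0,0,0,10],
  ],
  grip_force=20,
)

```text
t: 15.4
ee_pos: [0.5835, -0.0677, 0.0699]
eef_rot: [[-1.0, -0.002, -0.0], [-0.002, 1.0, -0.0], [0.0, -0.0, -1.0]]
contact_force: [-0.7, 0.4, -0.1]
grip_width: 0.0148
finger_force: 19.5
```

Run:
```python
from h import *
s=get_state();print(s['ee_pos'].round(4),s['contact_force'].round(1))
im,d=get_image("scene");np.savez("scene4.npz",im=im,d=d)
cv2.imwrite("pics/c8.png",cv2.resize(im[175:265,315:405],None,fx=6,fy=6,interpolation=2)[:,:,::-1])
```

```text
[ 0.5835 -0.0677  0.0699] [-0.7  0.4 -0.1]
```

View pics/c8.png

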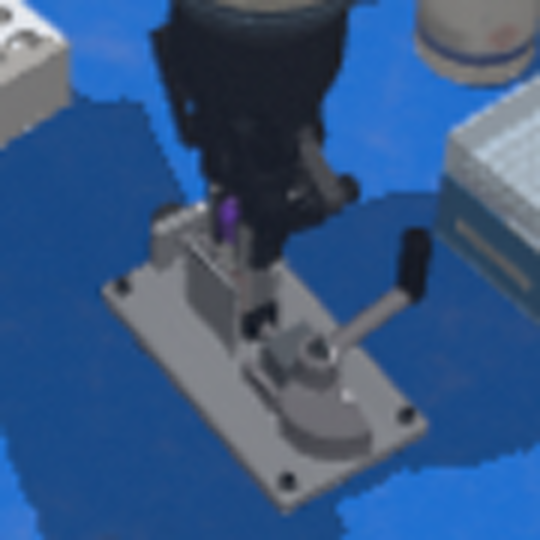

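c8: the fingers hold the cap at crop (229,218), and the tube is upright between the cheeks. I release slowly and retreat straight up.

move_arm(
  commands=[
    [0,0,0,0,0,0,15],
    [0,0,0,0,0,0,16],
    [0,0,0,0,0,0,17],
    [0,0,0,0,0,0,19],
    [0,0,0,0,0,0,22],
    [0,0,0,0,0,0,26],
    [0,0,0,0,0,0,30],
    [0,0,0,0,0,0,35],
    [0,0,0,0,0,0,40],
    [0,0,0,0,0,0,40],
    [0,0,0,0,0,0,40],
    [0,0,0,0,0,0,40],
  ],
)

```text
t: 16.45
ee_pos: [0.5835, -0.0677, 0.0699]
eef_rot: [[-1.0, -0.002, -0.0], [-0.002, 1.0, 0.0], [0.0, 0.0, -1.0]]
contact_force: [-0.5, -0.1, -0.4]
grip_width: 0.0402
finger_force: 0.0
```

Run:
```python
from h import *
s=get_state();print(s['ee_pos'].round(4),s['contact_force'].round(1),s['finger_force'],s['grip_width'])
im,d=get_image("scene")
h=cv2.cvtColor(im,cv2.COLOR_RGB2HSV);pur=(h[...,0]>128)&(h[...,0]<165)&(h[...,1]>70);pur[:180]=0
O=np.array([.5858,-.1038])
for c,a in blobs(pur,3):print(c,a,[((onz("scene",np.array(c),z)[:2]-O)*1e3).round(1).tolist() for z in (.088,.0925)])
```

```text
[ 0.5835 -0.0677  0.0699] [-0.5 -0.1 -0.4] 0.0075538836335908854 0.04016581041948396
[354.93, 213.67] 15 [[-8.9, 29.2], [-11.2, 26.2]]
```

The tube leans over again as soon as it is free, so its foot is probably round. I push the cap with the -y finger so that it leans into the V instead.

move_arm(
  commands=[
    [0,0.1,0,0,0,0,40],
    [0,0.1,0,0,0,0,40],
    [0,0.1,0,0,0,0,40],
    [0,0.1,0,0,0,0,40],
    [0,0.1,0,0,0,0,40],
    [0,0.1,0,0,0,0,40],
    [0,0.08,0,0,0,0,40],
    [0,0.05,0,0,0,0,40],
    [0,0,0,0,0,0,40],
    [0,0,0,0,0,0,40],
  ],
)

```text
t: 17.33
ee_pos: [0.5842, -0.0462, 0.0701]
eef_rot: [[-1.0, -0.002, 0.001], [-0.002, 1.0, -0.001], [-0.001, -0.001, -1.0]]
contact_force: [2.8, -4.5, -0.2]
grip_width: 0.0401
finger_force: 2.5
```

```bash
cat > look.py <<'E'
from h import *
s=get_state();print(s['ee_pos'].round(4),s['contact_force'].round(1),s['finger_force'],s['grip_width'])
O=np.array([.5858,-.1038])
for n in("scene","top"):
    im,d=get_image(n);np.savez(f"{n}5.npz",im=im,d=d)
    h=cv2.cvtColor(im,cv2.COLOR_RGB2HSV);pur=(h[...,0]>128)&(h[...,0]<165)&(h[...,1]>70);m=np.zeros_like(pur);m[(slice(180,250) if n=="scene" else slice(165,190)),(slice(325,390) if n=="scene" else slice(315,370))]=1
    for c,a in blobs(pur&m,3):print(n,c,a,[((onz(n,np.array(c),z)[:2]-O)*1e3).round(1).tolist() for z in (.0925,.1)])
E
python3 look.py
```

```text
[ 0.5842 -0.0462  0.0701] [ 2.8 -4.5 -0.2] 2.5341794410633156 0.04005765952443301
scene [350.75, 208.55] 20 [[-10.6, 47.4], [-14.4, 42.1]]
```

move_arm(
  commands=[
    [0,-0.05,0,0,0,0,40],
    [0,-0.05,0,0,0,0,40],
    [0,-0.07,0,0,0,0,40],
    [0,-0.07,0,0,0,0,40],
    [0,-0.08,0,0,0,0,40],
    [0,0,0,0,0,0,40],
    [0,0,0,0,0,0,40],
  ],
)

```text
t: 18.02
ee_pos: [0.5834, -0.0555, 0.0698]
eef_rot: [[-1.0, -0.001, -0.0], [-0.001, 1.0, 0.0], [0.0, 0.0, -1.0]]
contact_force: [-0.6, 1.1, -0.2]
grip_width: 0.04
finger_force: 0.0
```

```bash
python3 look.py
```

```text
[ 0.5834 -0.0555  0.0698] [-0.6  1.1 -0.2] 0.0 0.040013410252952
scene [351.74, 209.41] 27 [[-10.0, 43.4], [-13.8, 38.1]]
```

move_arm(
  commands=[
    [0,0,-0.1,0,0,0,40],
    [0,0,-0.2,0,0,0,40],
    [0,0,-0.3,0,0,0,40],
    [0,0,-0.4,0,0,0,40],
    [0,0,-0.5,0,0,0,40],
    [0,0,-0.5,0,0,0,40],
    [0,0,-0.5,0,0,0,40],
    [0,0,-0.4,0,0,0,40],
  ],
)

```text
t: 18.78
ee_pos: [0.5838, -0.0554, 0.159]
eef_rot: [[-1.0, -0.002, 0.002], [-0.002, 1.0, -0.0], [-0.002, -0.0, -1.0]]
contact_force: [0.1, 0.3, 0.1]
grip_width: 0.04
finger_force: 0.0
```

```bash
python3 look.py
```

```text
[ 0.5838 -0.0554  0.159 ] [0.1 0.3 0.1] 0.0 0.04003452611378949
scene [352.36, 210.04] 28 [[-9.9, 40.6], [-13.7, 35.4]]
```

move_arm(
  commands=[
    [-0.3,-0.31,0,0,0,0,40],
    [-0.4,-0.41,0,0,0,0,40],
    [-0.4,-0.41,0,0,0,0,40],
    [-0.4,-0.41,0,0,0,0,40],
    [-0.3,-0.31,0,0,0,0,40],
    [-0.17,-0.2,0,0,0,0,40],
    [0,0,0,0,0,-0.064,40],
    [0,0,0,0,0,-0.064,40],
    [0,0,0,0,0,0,40],
  ],
)

```text
t: 19.63
ee_pos: [0.6423, -0.1167, 0.1565]
eef_rot: [[-0.98, -0.197, -0.001], [-0.197, 0.98, 0.0], [0.001, 0.0, -1.0]]
contact_force: [-0.1, 0.3, 0.2]
grip_width: 0.0402
finger_force: 0.0
```

```bash
python3 look.py
```

```text
[ 0.6423 -0.1167  0.1565] [-0.1  0.3  0.2] 0.0 0.040167317756602955
scene [352.21, 209.89] 28 [[-9.9, 41.2], [-13.7, 36.0]]
```

```bash
cat > cap.py <<'E'
from h import *
def cap(f,n="scene"):
    I=np.load(f);im,d=I['im'],I['d'];h=cv2.cvtColor(im,cv2.COLOR_RGB2HSV);pur=(h[...,0]>128)&(h[...,0]<165)&(h[...,1]>70)
    b=(180,250,325,390) if n=="scene" else (165,190,315,370)
    m=np.zeros_like(pur);m[b[0]:b[1],b[2]:b[3]]=1
    P=cloud(n,d)[pur&m];P=P[(P[:,2]>.03)&(P[:,2]<.2)]
    v,u=np.nonzero(pur&m)
    if len(P):print(f,len(P),((np.median(P,0)-[.5858,-.1038,0])*1e3).round(1),"z",(np.percentile(P[:,2],[5,95])*1e3).round(1),"uv",u.min(),u.max(),v.min(),v.max())
if __name__=="__main__":
    cap("scene0.npz");cap("scene2.npz");cap("scene3.npz");cap("top3.npz","top");cap("scene5.npz");cap("top5.npz","top")
    I=np.load("scene5.npz");im,d=I['im'],I['d'];C=cloud("scene",d)
    P=C[212:226,344:362];m=(P[...,2]>.066)
    for v,u in zip(*np.nonzero(m)):print(v+212,u+344,((P[v,u]-[.5858,-.1038,0])*1e3).round(0),im[v+212,u+344])
E
python3 cap.py
```

```text
scene2.npz 18 [ -0.7  31.1 156.5] z [146.5 160.4] uv 357 359 191 198
scene3.npz 29 [-9.3  7.9 91.3] z [83.7 95.3] uv 357 362 215 221
top3.npz 20 [-3.4 10.2 95.4] z [ 90.9 100.4] uv 346 350 174 178
scene5.npz 28 [-9.6 40.7 94.1] z [83.9 98.5] uv 350 354 207 213
212 350 [-16.  43.  86.] [ 70  72 113]
212 351 [-14.  41.  87.] [ 66  49 101]
212 352 [-13.  38.  89.] [ 68  46 110]
212 353 [-9. 39. 85.] [ 68  43 115]
212 354 [-5. 39. 83.] [ 71  49 115]
213 350 [-14.  46.  77.] [112 109 135]
213 351 [-13.  41.  81.] [ 82  71 104]
213 352 [-13.  37.  85.] [ 75  60 107]
213 353 [-11.  36.  85.] [ 79  64 114]
213 354 [-6. 37. 81.] [ 89  80 114]
213 355 [-0. 41. 74.] [101 102 113]
214 351 [-13.  42.  76.] [104 103 113]
214 352 [-12.  38.  80.] [109 105 122]
214 353 [-10.  36.  80.] [124 122 135]
214 354 [-6. 38. 76.] [134 135 139]
214 355 [-1. 39. 71.] [119 120 125]
215 351 [-12.  42.  71.] [110 111 116]
215 352 [-11.  39.  74.] [133 135 137]
215 353 [-9. 37. 74.] [146 149 149]
215 354 [-10.  32.  80.] [143 146 147]
215 355 [-5. 34. 75.] [126 128 131]
216 352 [-12.  38.  72.] [131 132 133]
216 353 [-10.  36.  71.] [144 147 147]
216 354 [-9. 33. 74.] [145 148 148]
216 355 [-4. 34. 70.] [134 136 137]
217 348 [-21.  44.  67.] [114 118 124]
217 352 [-13.  37.  68.] [126 127 129]
217 353 [-10.  35.  68.] [142 144 145]
217 354 [-7. 35. 67.] [146 149 149]
217 355 [-5. 33. 68.] [136 138 140]
219 350 [-20.  35.  67.] [125 129 135]
219 358 [-482. -603. 1021.] [78 81 88]
```

move_arm(
  commands=[
    [0,0,0.3,0,0,0,40],
    [0,0,0.5,0,0,0,40],
    [0,0,0.5,0,0,0,40],
    [0,0,0.5,0,0,0,40],
    [0,0,0.5,0,0,0,40],
    [0,0,0.4,0,0,0,40],
    [0,0,0.3,0,0,0,40],
    [0,0,0,0,0,0,40],
  ],
)

```text
t: 20.4
ee_pos: [0.6416, -0.1165, 0.0648]
eef_rot: [[-0.981, -0.192, -0.003], [-0.192, 0.981, 0.001], [0.003, 0.001, -1.0]]
contact_force: [-1.1, 1.0, 0.6]
grip_width: 0.0397
finger_force: 0.0
```

move_arm(
  commands=[
    [0,0,0,0,0,0,34],
    [0,0,0,0,0,0,28],
    [0,0,0,0,0,0,23],
    [0,0,0,0,0,0,19],
    [0,0,0,0,0,0,16],
    [0,0,0,0,0,0,13],
    [0,0,0,0,0,0,10],
    [0,0,0,0,0,0,8],
    [0,0,0,0,0,0,8],
    [0,0,0,0,0,0,8],
  ],
  grip_force=20,
)

```text
t: 21.23
ee_pos: [0.6431, -0.117, 0.0674]
eef_rot: [[-0.981, -0.192, 0.001], [-0.192, 0.981, -0.0], [-0.001, -0.001, -1.0]]
contact_force: [-0.0, -1.8, 5.9]
grip_width: 0.0131
finger_force: 20.8
```

```bash
python3 look.py; python3 cap.py | grep scene5; python3 -c "
from h import *
s=get_state();print(s['ee_pos'],s['moment'])"
```

```text
[ 0.6431 -0.117   0.0674] [-0.  -1.8  5.9] 20.774484714784194 0.013140140451254601
scene [352.14, 209.79] 29 [[-9.9, 41.6], [-13.7, 36.4]]
scene5.npz 29 [-10.2  40.3  93.2] z [85.3 99.1] uv 350 354 207 213
[ 0.64312429 -0.11695269  0.06735334] [-0.17386326 -0.07797917  0.03135182]
```

move_arm(
  commands=[
    [0,0,-0.1,0,0,0,8],
    [0.005,-0.1,0,0,0,0.033,8],
    [0.008,-0.16,0,0,0,0.0533,8],
    [0.008,-0.16,0,0,0,0.0533,8],
    [0.008,-0.16,0,0,0,0.0533,8],
    [0.008,-0.16,0,0,0,0.0533,8],
    [0,0,0,0,0,0,8],
  ],
)

```text
t: 21.92
ee_pos: [0.6421, -0.139, 0.0689]
eef_rot: [[-0.984, 0.179, -0.001], [0.179, 0.984, 0.001], [0.002, 0.001, -1.0]]
contact_force: [3.1, -2.4, -15.5]
grip_width: 0.0127
finger_force: 21.2
```

```bash
cat > lev.py <<'E'
from h import *
s=get_state();p=s['ee_pos'];P=np.array([.5858,-.1288]);d=p[:2]-P
print("R",np.hypot(*d).round(4),"phi",np.degrees(np.arctan2(d[1],d[0])).round(1),"yaw-90",np.degrees(np.arctan2(s['eef_rot'][1,1],s['eef_rot'][0,1])).round(1)-90,"F",s['contact_force'].round(1),"M",s['moment'].round(2),s['grip_width'])
E
python3 lev.py;python3 look.py; python3 cap.py | grep 5.npz
```

```text
R 0.0572 phi -10.3 yaw-90 -10.299999999999997 F [  3.1  -2.4 -15.5] M [-0.4  -0.45 -0.1 ] 0.01272253508923898
[ 0.6421 -0.139   0.0689] [  3.1  -2.4 -15.5] 21.180236302607227 0.01272253508923898
scene [353.04, 209.22] 27 [[-6.7, 42.0], [-10.5, 36.8]]
top [335.29, 175.57] 7 [[-2.1, 47.3], [-2.9, 47.8]]
scene5.npz 27 [-7.  39.9 95.6] z [86.7 99.5] uv 351 355 206 212
top5.npz 7 [ -3.7  48.4 101.3] z [ 97.4 102.8] uv 334 336 174 177
```

move_arm(
  commands=[
    [0,0,0.06,0,0,0,8],
    [0.006,-0.16,0,0,0,0.0533,8],
    [0.006,-0.16,0,0,0,0.0533,8],
    [0.006,-0.16,0,0,0,0.0533,8],
    [0.006,-0.16,0,0,0,0.0533,8],
    [0.006,-0.16,0,0,0,0.0533,8],
    [0.006,-0.16,0,0,0,0.0533,8],
    [0.006,-0.16,0,0,0,0.0533,8],
    [0.006,-0.16,0,0,0,0.0533,8],
    [0.006,-0.16,0,0,0,0.0533,8],
    [0,0,0,0,0,0,8],
    [0,0,0,0,0,0,8],
  ],
)

```text
t: 23.02
ee_pos: [0.6203, -0.1747, 0.0684]
eef_rot: [[-0.627, 0.779, -0.001], [0.779, 0.627, 0.001], [0.001, -0.0, -1.0]]
contact_force: [-3.8, 2.9, -1.3]
grip_width: 0.0128
finger_force: 22.5
```

```bash
python3 lev.py;python3 look.py; python3 cap.py | grep 5.npz
python3 - <<'E'
from h import *
for f in("top0.npz","top5.npz"):print(cv2.cvtColor(np.load(f)['im'],cv2.COLOR_RGB2GRAY)[174:181,328:364])
E
```

```text
R 0.0574 phi -53.0 yaw-90 -51.2 F [-3.8  2.9 -1.3] M [ 0.64  0.7  -0.1 ] 0.012754454557978669
[ 0.6203 -0.1747  0.0684] [-3.8  2.9 -1.3] 22.480193911178503 0.012754454557978669
scene [353.38, 209.58] 26 [[-6.6, 40.5], [-10.4, 35.3]]
top [337.27, 175.55] 11 [[-2.0, 41.5], [-2.8, 42.1]]
scene5.npz 26 [-8.5 38.2 96.4] z [86.8 99.7] uv 351 355 207 213
top5.npz 11 [ -3.7  42.7 101.5] z [ 97.6 104.2] uv 336 339 174 177
[[186 160 153 157 162 156 138 140 148 141 133 127 130 125 120 142 162 178
  167 156 138 141 141 146 147 148 144 135 147 155 153 151 161 173 182 181]
 [181 155 154 163 171 164 140 137 149 154 152 153 153 145 113 101 129 169
  178 168 140 138 139 142 146 146 140 132 147 144 129 132 147 159 172 175]
 [165 146 147 163 169 166 143 135 147 167 178 180 180 175 129  82 106 156
  171 167 146 139 146 145 146 144 140 134 151 130 108 110 139 161 172 174]
 [158 153 148 165 173 170 152 146 150 166 180 185 189 179 134  86  97 148
  165 163 150 146 146 146 146 144 141 133 152 136 112 119 146 164 172 173]
 [162 156 150 161 170 165 146 146 151 155 163 167 169 161 119  78  94 143
  164 158 141
[... 704 characters left out ...]
  85  73  71  80 107 112  93
   88  97  94  94  99  97 101 112 116 102  99  93  78  85 118 145 164 164]
 [106 102  97 106 114 113 104  91  84  79  77  79  70  65  78 104 105  92
   95  94  95  96  99  97 102 109 113 108 100  89  81  97 130 157 166 166]
 [106 105  97 108 112 108 100  88  89  88  84  78  65  63  81  96 105  92
   92  99  97  97  97  94  95 107 106 107  97  82  86 112 144 163 168 169]
 [115 103  95 103 107 103  91  87 101 102  98  89  74  72  85 104 109  94
   92  95  95  99  97  95  95 108 103  99  83  79  92 125 155 167 169 171]
 [122 108 104 109 106 102  94  99 106 112 105  95  90  90  98 115 115  96
   91  94  95  93  92  98  96 104  98  80  78  83 107 139 162 171 173 172]]
```

move_arm(
  commands=[
    [0.006,-0.155,0,0,0,0.056,8],
    [0.006,-0.155,0,0,0,0.056,8],
    [0.006,-0.155,0,0,0,0.056,8],
    [0.006,-0.155,0,0,0,0.056,8],
    [0.006,-0.155,0,0,0,0.056,8],
    [0.006,-0.155,0,0,0,0.056,8],
    [0.006,-0.155,0,0,0,0.056,8],
    [0,0,0,0,0,0,8],
    [0,0,0,0,0,0,8],
  ],
)

```text
t: 23.87
ee_pos: [0.5905, -0.1865, 0.0683]
eef_rot: [[-0.089, 0.996, -0.001], [0.996, 0.089, 0.001], [0.001, -0.001, -1.0]]
contact_force: [-4.0, 5.2, 0.4]
grip_width: 0.0131
finger_force: 22.7
```

```bash
cat > nose.py <<'E'
from h import *
import os
O=np.array([.5858,-.1038]);ims=[get_image("top")[0].astype(float) for _ in range(6)]
im=np.mean(ims,0);np.save("nose_last.npy",im)
for tag,a in(("start",np.load("top0.npz")['im'].astype(float)),("now",im)):
    g=a.mean(-1)[175:180].mean(0)
    print(tag,dict(zip(range(328,358),g[328:358].round().astype(int).tolist())))
E
python3 lev.py;python3 nose.py;python3 look.py; python3 cap.py | grep 5.npz
```

```text
R 0.0579 phi -85.3 yaw-90 -84.9 F [-4.   5.2  0.4] M [0.9  0.77 0.11] 0.01314456362309226
start {328: 170, 329: 155, 330: 150, 331: 163, 332: 169, 333: 165, 334: 145, 335: 141, 336: 152, 337: 161, 338: 166, 339: 168, 340: 169, 341: 160, 342: 123, 343: 92, 344: 112, 345: 157, 346: 172, 347: 167, 348: 145, 349: 141, 350: 146, 351: 147, 352: 147, 353: 147, 354: 142, 355: 135, 356: 148, 357: 142}
now {328: 115, 329: 105, 330: 101, 331: 109, 332: 112, 333: 111, 334: 99, 335: 93, 336: 95, 337: 98, 338: 96, 339: 89, 340: 75, 341: 71, 342: 86, 343: 93, 344: 89, 345: 93, 346: 97, 347: 98, 348: 98, 349: 99, 350: 104, 351: 114, 352: 116, 353: 116, 354: 112, 355: 103, 356: 103, 357: 96}
[ 0.5906 -0.1865  0.0683] [-5.4  4.5  0.5] 22.69147997838445 0.013052727345171058
scene [353.55, 209.9] 29 [[-6.8, 39.3], [-10.7, 34.1]]
top [337.45, 176.0] 11 [[-3.3, 41.0], [-4.1, 41.5]]
scene5.npz 29 [-7.8 38.  95.1] z [ 84.8 101. ] uv 351 356 207 213
top5.npz 11 [ -4.2  42.7 101.1] z [ 98.1 103.5] uv 336 339 174 177
```

move_arm(
  commands=[
    [0,0,0,0,0,0,20],
    [0,0,0,0,0,0,30],
    [0,0,0,0,0,0,40],
    [0,0,0,0,0,0,40],
    [0,0,-0.5,0,0,0,40],
    [0,0,-0.8,0,0,0,40],
    [0,0,-0.8,0,0,0,40],
    [0,0,-0.7,0,0,0,40],
    [0,0,-0.5,0,0,0,40],
  ],
)

```text
t: 25.02
ee_pos: [0.592, -0.1877, 0.1693]
eef_rot: [[-0.088, 0.996, 0.002], [0.996, 0.088, -0.001], [-0.001, 0.002, -1.0]]
contact_force: [0.2, -0.5, -0.1]
grip_width: 0.0402
finger_force: 0.0
```

move_arm(
  commands=[
    [-0.2,-0.3,0,0,0,0,40],
    [-0.3,-0.5,0,0,0,0,40],
    [-0.3,-0.5,0,0,0,0,40],
    [-0.3,-0.5,0,0,0,0,40],
    [-0.3,-0.5,0,0,0,0,40],
    [-0.3,-0.5,0,0,0,0,40],
    [-0.3,-0.5,0,0,0,0,40],
    [-0.3,-0.5,0,0,0,0,40],
    [-0.3,-0.5,0,0,0,0,40],
    [-0.2,-0.4,0,0,0,0,40],
    [0,0,0,0,0,0,40],
  ],
)

```text
t: 25.93
ee_pos: [0.4561, -0.2844, 0.1667]
eef_rot: [[-0.086, 0.996, -0.001], [0.996, 0.086, 0.0], [0.0, -0.001, -1.0]]
contact_force: [-0.1, 0.1, -0.1]
grip_width: 0.0401
finger_force: 0.0
```

```bash
python3 nose.py;python3 look.py; python3 cap.py | grep 5.npz
python3 - <<'E'
from h import *
T=np.load("top5.npz");g=T['im'].max(-1);c=cloud("top",T['d'])
m=(c[...,0]>.56)&(c[...,0]<.67)&(c[...,1]>-.22)&(c[...,1]<-.13)&(c[...,2]>.065)&(c[...,2]<.11)&(g<90)
for b,a in blobs(m,3):
    q=onz("top",np.array(b),.09)[:2]-[.5858,-.1288];print("knob",b,a,q,np.degrees(np.arctan2(q[1],q[0])))
n=np.load("nose_last.npy").mean(-1);print(n[172:183,332:352].round().astype(int))
E
```

```text
start {328: 170, 329: 155, 330: 150, 331: 163, 332: 169, 333: 165, 334: 145, 335: 141, 336: 152, 337: 161, 338: 166, 339: 168, 340: 169, 341: 160, 342: 123, 343: 92, 344: 112, 345: 157, 346: 172, 347: 167, 348: 145, 349: 141, 350: 146, 351: 147, 352: 147, 353: 147, 354: 142, 355: 135, 356: 148, 357: 142}
now {328: 169, 329: 155, 330: 149, 331: 161, 332: 168, 333: 164, 334: 142, 335: 130, 336: 133, 337: 136, 338: 132, 339: 121, 340: 98, 341: 85, 342: 105, 343: 126, 344: 125, 345: 137, 346: 146, 347: 146, 348: 146, 349: 144, 350: 145, 351: 163, 352: 169, 353: 169, 354: 164, 355: 147, 356: 150, 357: 140}
[ 0.4588 -0.283   0.167 ] [-0.3  0.5  0.8] 0.0 0.04023317579315945
top [337.5, 176.0] 18 [[-3.3, 40.8], [-4.1, 41.4]]
top5.npz 16 [ -4.3  41.5 102.4] z [ 99.7 105.2] uv 336 339 174 178
knob [378.83, 173.72] 18 [ 0.00446635 -0.05573399] -85.41828290452287
[[159 162 162 163 160 153 151 158 162 163 163 171 182 184 176 175 174 175
  175 176]
 [153 152 149 146 140 130 128 134 138 142 149 165 167 163 155 151 152 154
  154 161]
 [161 158 139 128 132 134 128 122 115 115 130 147 140 140 141 142 143 143
  145 158]
 [170 165 138 122 131 142 134 123 103  94 116 123 122 135 144 145 145 144
  148 165]
 [172 167 145 130 132 137 132 127 104  88 104 120 121 136 145 146 147 143
  146 162]
 [172 169 151 138 133 132 133 127 101  83 104 133 129 138 146 147 146 142
  141 160]
 [170 166 145 134 133 132 133 117  91  76 102 134 129 139 146 147 146 144
  143 161]
 [157 152 129 123 136 135 129 110  89  83 102 122 122 138 147 147 146 145
  149 164]
 [150 146 132 123 130 130 123 113 103 104 112 112 114 132 141 142 144 145
  152 165]
 [163 156 146 131 128 127 125 120 116 117 123 114 110 119 124 133 138 142
  151 166]
 [156 151 145 136 133 130 131 129 129 129 135 132 130 127 124 144 153 152
  149 160]]
```

move_arm(
  commands=[
    [0.5,0,0,0,0,0,40],
    [0.9,0,0,0,0,0,40],
    [1,0,0,0,0,0,40],
    [1,0,0,0,0,0,40],
    [1,0,0,0,0,0,40],
    [1,0,0,0,0,0,40],
    [1,0,0,0,0,0,40],
    [1,0,0,0,0,0,40],
    [1,0,0,0,0,0,40],
    [1,0,0,0,0,0,40],
    [1,0,0,0,0,0,40],
    [1,0,0,0,0,0,40],
  ],
)

```text
t: 27.33
ee_pos: [0.4276, 0.0592, 0.1672]
eef_rot: [[-0.088, 0.996, 0.0], [0.996, 0.088, 0.0], [0.0, 0.0, -1.0]]
contact_force: [0.2, -0.4, 0.4]
grip_width: 0.04
finger_force: 0.0
```

move_arm(
  commands=[
    [1,0,0,0,0,0,40],
    [1,0,0,0,0,0,40],
    [0.9,0,0,0,0,0,40],
    [0.6,0,0,0,0,0,40],
    [0.3,0,0,0,0,0,40],
    [0,0,0,0,0,0,40],
  ],
)

```text
t: 27.83
ee_pos: [0.4178, 0.1724, 0.1671]
eef_rot: [[-0.09, 0.996, 0.0], [0.996, 0.09, 0.0], [0.0, 0.0, -1.0]]
contact_force: [-0.9, -1.1, 0.8]
grip_width: 0.0398
finger_force: 0.0
```

```bash
python3 look.py; python3 cap.py | grep 5.npz
python3 - <<'E'
from h import *
# resample scene image along clamp y at height z, clamp x offsets; profile every 1 mm
O=np.array([.5858,-.1038]);yv=np.array([-.0157,.9999]);xv=np.array([.9999,.0157])
now=np.mean([get_image("scene")[0].astype(float) for _ in range(8)],0);np.save("snow.npy",now)
st=np.load("scene0.npz")['im'].astype(float)
ys=np.arange(-16,42,2)
print("y   ",*ys)
for xo in(-6,-3,0,3):
    for t,a in(("st ",st),("now",now)):
        W=np.array([[*(O+(xo*xv+y*yv)*1e-3),.040] for y in ys]);uv=proj("scene",W).astype(np.float32)
        g=cv2.remap(a.mean(-1).astype(np.float32),uv[:,0].reshape(1,-1),uv[:,1].reshape(1,-1),cv2.INTER_LINEAR)[0]
        print(t,xo,*g.round().astype(int))
print(proj("scene",np.array([[*(O+23e-3*yv),.04],[*(O+35e-3*yv),.04],[*(O+6e-3*yv),.045]])))
print(st.mean(-1)[216:242,348:372].round().astype(int));print(now.mean(-1)[216:242,348:372].round().astype(int))
E
```

```text
[0.4178 0.1724 0.1671] [-0.9 -1.1  0.8] 0.0 0.03978450016307193
scene [353.24, 209.59] 29 [[-6.9, 40.6], [-10.8, 35.5]]
top [337.5, 176.0] 18 [[-3.3, 40.8], [-4.1, 41.4]]
scene5.npz 29 [-8.5 37.8 97. ] z [ 87.  100.9] uv 351 355 207 213
top5.npz 17 [ -4.1  42.6 101.4] z [ 99.6 104.8] uv 336 339 174 178
y    -16 -14 -12 -10 -8 -6 -4 -2 0 2 4 6 8 10 12 14 16 18 20 22 24 26 28 30 32 34 36 38 40
st  -6 100 105 130 140 141 141 141 142 142 144 154 160 150 154 93 53 48 49 59 74 84 87 87 87 89 95 99 123 141
now -6 114 121 138 130 104 86 77 88 119 141 146 148 148 148 148 148 148 141 103 64 50 56 65 75 87 99 104 129 148
st  -3 135 144 147 145 145 142 141 141 142 145 143 131 118 95 75 67 49 50 56 73 86 89 88 87 87 89 96 107 114
now -3 141 153 153 138 114 87 77 95 125 139 147 148 148 148 149 150 151 121 84 64 52 50 53 68 87 98 107 118 126
st  0 141 141 147 164 156 147 143 142 143 145 138 122 106 86 66 43 46 48 59 78 89 92 93 90 87 86 85 85 88
now 0 146 148 153 168 140 102 82 88 119 142 147 149 149 149 149 149 136 102 74 55 48 50 54 70 90 98 100 100 104
st  3 107 103 108 125 147 156 148 143 142 1
[... 4818 characters left out ...]
14 215 214 213 213 212 176 173 140  98 125 130 165 175 174 112 122
  153 165 171 170 155 150]
 [215 214 214 215 214 213 213 146 138 173 149 167 174 175 175 175 113  85
   84 109 132 131 174 178]
 [215 215 214 214 214 214 213 151  97 169 176 174 175 175 175 176 119  88
   86  86  86 131 166 182]
 [215 215 214 213 214 214 213 176 125 162 174 175 175 175 176 176 149 103
   87  85  78  93 133 165]
 [214 215 215 213 213 214 213 213 183 174 174 175 175 175 175 176 175 125
   96  91  88  99 106 133]
 [214 214 214 214 213 213 213 213 191 177 174 175 175 175 176 176 176 142
  119 112 102 110 125 115]
 [206 213 213 214 214 213 213 213 188 175 174 175 175 175 175 176 176 176
  142 130 121 102 114 133]]
```

```bash
python3 -c "
from rig import *
print(job_done())"
```

```text
the job is handed in; nothing more can be done
None
```

I handed the job in at about 28 s. The tube is upright in the clamp and the nose is pressed in an estimated 5–6 mm, measured from the images to about ±1 mm, though some top-view readings ranged from about 3 to 8 mm. On the first release the tube leaned to about 0.4 rad, so I re-set it against the V stop before turning the lever; the robot is clear of everything.

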